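# Snap the heating block home with the push tool

## Robot

A 7-joint arm with a two-finger parallel gripper is mounted at the origin on a cart in front of the work surface, level with it; the furniture and walls round the work are solid. World frame = base frame: x ahead of the robot, y to its left, z up, the work surface at z = 0. Lengths are in m, angles in degrees, forces in N, time in s.
With the tool pointing down it reaches from about 0.4 to 0.85 m from the base axis. Payload 4.5 kg.
Tool frame: the origin (TCP) lies at the very end of the fingers, on their centre line; the grasp point (between the pads) lies 19 mm behind it (hold_point_z is the distance from the TCP to the grasp point, in m); z points along the fingers, y is the line along which they close (so a half turn about z gives the same grasp; the last joint's range is limited). The gripper opens to 85 mm and grips with 20 to 120 N. Pads are 22 mm wide; open, the fingers measure 114 mm over their backs; the gripper's body (76 mm by 85 mm) begins 54 mm behind the grasp point. The pads swing forward as they close: fully open they stand 13 mm farther back than shut.
Start: joints at [-71.631, 39.483, -11.15, 89.685, 9.013, 51.709, -12.324], TCP at [0.177, 0.6, 0.231] pointing down, gripper open.
Joint ranges: [-172.22, 172.22], [-26.19, 119.32], [-84.43, 86.54], [7.71, 146.69], [-57.33, 237.33], [2.42, 119.75], [-152.13, 152.13]. Speed limits (degrees/s): [147.25, 147.25, 180, 180, 180, 180, 180].

## Interface

Orientations are given as [roll, pitch, yaw] about the fixed x, y, z axes, in that order (R = Rz(yaw) Ry(pitch) Rx(roll)).
In Python, from plant import observe, grab_frame, job_done, hold_point_z gives the robot as it stands. The module is installed in compiled form; this text tells all that it offers.
- The arm moves only by the tool arm_command, never from a script. Its argument "deltas" is a list of rows, each a list of 6 numbers: the shift along the tool's x, y, z in m, then the turn, a rotation vector about the tool's x, y, z in degrees. In form: [[tx, ty, tz, wx, wy, wz], ...]. A call has 1 to 12 rows; each row shifts and turns the commanded pose from where the row before left it, along the tool's axes as they then stand; what a row does not reach is not made up. A row lasts 1/8 s, in which the tool goes at most 62.5 mm and 10.7 degrees, less where a joint would pass 70% of its speed; a pose out of reach is approached as far as the arm can. A call with a gripper value outside its range is refused whole. "claw" is the gripper's target within -1 to 1 (fully open at 1, half-way at 0, shut at -1), set as the call begins (left out, the last holds). The fingers move at their own pace and stop on an object; "grip_force" is the grip in N (left out, the last holds). Time passes only in rows, so rows that do not move let the fingers close. It gives the time, the measured TCP pose, the force, the opening and the grip force at its end, in the units of the state.
- observe(): the state, without advancing time (a new reading comes with each control period).
- grab_frame(name): name is "scene" or "top" or "wrist"; returns a dict with "frame" (480x640x3 uint8, red, green, blue), "fx", "fy", "cx", "cy" (pixels), "dist" ([k1, k2, p1, p2, k3] as OpenCV has them; the pictures are not rectified), "R" (3x3) and "t" (3): a world point X has camera coordinates R X + t; the wrist camera has in their place "mount" (4x4, takes a point from camera to tool coordinates, whose origin is the TCP and whose axes are the flange's). Camera axes: x right, y down, z forward; pixel columns grow to the right and rows downward; lengths in m; the calibration is good to about 2 mm. A picture is of the moment at which its call begins: read the wrist's pose just before it. There is no depth.
- job_done(): hands the job in; it is judged then, once.
The state is a dict: "time_s": time; "joints": joint angles; "dq": joint speeds; "joint_efforts": joint torques, N m; "eef_pos": TCP position; "eef_rot": TCP orientation; "force": force on the tool from outside, world axes, zero at the start; "wrist_torque": the same for the moment, N m; "grip_width": opening from 0.0 (shut) to 1.0 (fully open); "grasp_force": force on a finger pad.
Only numpy, scipy, OpenCV 4.12 (cv2) and the standard library are available. Lean on these libraries where they do the work, as an engineer would, in place of code of your own. Each camera call takes 0.05 s, during which the arm holds its last target. There are 200 camera calls.

## Task

The aluminium heating block is only resting loosely on the spring latches in the recess of the block heater. Stand the push tool, which lies on the bench, upright on its blue foot on the bench and let go of it; then take it again by its black head and, holding it upright, press the block straight down with the blue foot until it snaps fully home and level. Finally stand the push tool back on the bench on its blue foot and let go; do not touch the block with the gripper or push the bottles, the petri dish or the pink plate about.

Things in the scene. Friction and masses are not known exactly. Their poses are not given: they have to be found in the camera images.
- recess (a point): Centre of the heater's square recess at rim level, 45 mm above the bench, z up. Recess 68 x 68 mm, 30 mm deep. Sprung steel latches in its two y walls hold the loose block up; 10 to 15 N straight down on the block pushes it past them, then they snap over its flanks and hold it down.
- heater: Block heater, a fixed white box 45 mm high; origin on the bench, straight under the recess centre. It reaches from x = -74 to +54 mm and y = -54 to +54 mm (own axes); the console with display and two buttons lies towards own -x. Fixed stacks of tip boxes and racks, up to 0.36 m high, stand behind it from about x = 0.53 m of the room on, between y = -0.5 and +0.1 m.
- block_top (a point): Centre of the top of the aluminium heating block, z up. Block 64 x 64 mm, 33 mm high, 4 x 4 dark wells in its top, about 0.15 kg. It starts level in the recess with its top about 13 mm above the rim; fully home, on the recess floor, its top is 3 mm above the rim.
- block: The heating block; origin at the centre of its underside, z up.
- pusher_centre (a point): Centre of the push tool, a straight white bar 120 mm long, 0.18 kg. Own x runs from the blue foot (flat face at x = -60 mm) to the black ribbed head (last 28 mm, end at +60 mm). 36 mm wide (own y; 52 mm over the last 18 mm at the foot), 40 mm thick (own z). It starts lying flat, own z up, centre 20 mm above the bench; upright on its foot the centre is 60 mm up.
- pusher: The push tool; same axes as its centre point, origin 20 mm from the centre towards own -z (centre of the face it lies on).
- bottle: Amber bottle with black cap, 52 mm across, 125 mm high, stands on the left, beyond the push tool; origin at the centre of its underside.
- dish: Petri dish with pink medium, 60 mm across, 15 mm high; origin at the centre of its underside.
- plate: Pink 96-well plate, 86 x 128 x 16 mm, lying beyond the push tool; origin at the centre of its underside.
- reagent: White bottle with red cap, 48 mm across, 85 mm high, stands between the heater and the push tool; origin at the centre of its underside.

How it is judged (in metres and radians):
On the way, in this order (a step that is already met when the one before it is completed fails the run):
1. the push tool stands upright on its blue foot on the bench, let go (angle between pusher_centre's own x axis and vertical below 0.12 rad and height (world z) of pusher_centre between 0.055 and 0.065 m and contact force between pusher and block below 0.1 N and contact force between the fingers and pusher below 0.1 N and linear speed of pusher below 0.02 m/s), for 0.2 s.
2. the push tool, held by the fingers and upright, presses on the block with more than 2 N and drives it down (its top less than 10.5 mm above the rim) (z of block_top in the frame of recess below 0.0105 m and angle between pusher_centre's own x axis and vertical below 0.17 rad and contact force between pusher and block above 2 N and contact force between the fingers and pusher above 1 N), for 0.02 s.
At the end, for the whole second after the job is handed in: The block is fully home: its top 1 to 4.5 mm above the rim (3 nominal), within 4 mm of the recess centre and level to 0.04 rad; the push tool stands on its blue foot on the bench, upright to 0.12 rad, its centre 55 to 65 mm above the bench, released, at rest and clear of the block (all of step 1 and z of block_top in the frame of recess between 0.001 and 0.0045 m and horizontal distance between block_top and recess below 0.004 m and angle between block's own z axis and vertical below 0.04 rad and linear speed of block below 0.02 m/s); the robot touches nothing.
It fails at once if the gripper or arm touches the block with more than 1 N (contact force between any of the fingers, the arm and block above 1 N).
It fails at once if the amber bottle is pushed more than 30 mm (distance of bottle from where it was at the start of the episode above 0.03 m).
It fails at once if the petri dish is pushed more than 30 mm (distance of dish from where it was at the start of the episode above 0.03 m).
It fails at once if the pink well plate is pushed more than 30 mm (distance of plate from where it was at the start of the episode above 0.03 m).
It fails at once if the red-capped bottle is pushed more than 30 mm (distance of reagent from where it was at the start of the episode above 0.03 m).
It also fails if it takes over 72 s, if anything falls off the work surface, if the arm or the gripper's body presses on something with over 40 N, if the wrist force passes 120 N, or if a joint passes its speed limit or range.

## Working session

There is one attempt and no reset: what is moved stays moved. The work goes in short steps, Python scripts to look and compute and a tool call to move; the robot and the scene stay as the last step left them, time stands still between calls to the robot, and variables do not carry over. Pictures are saved under pics/ and viewed, at most 12 in all, crops included, and the job is handed in when it is done.

Besides the shell and the picture viewer there is one more tool, called after "Request:" in YAML: its name, and indented under it one key for each argument. arm_command: Moves the arm, as the interface text tells. Its arguments: {"type":"object","properties":{"deltas":{"type":"array","items":{"type":"array","items":{"type":"number"}}},"claw":{"type":"number"},"grip_force":{"type":"number"}},"required":["deltas"]}

```bash
mkdir -p pics; python3 - <<'E'
from plant import *
import cv2,numpy as np,pickle
print(observe(),hold_point_z)
d={}
for n in("scene","top"):
    f=grab_frame(n);d[n]=f
    cv2.imwrite(f"pics/{n}0.png",f["frame"][:,:,::-1])
    print(n,f["fx"],f["cx"],f["cy"],f["dist"],-f["R"].T@f["t"])
pickle.dump(d,open("f0.pkl","wb"))
E
```

```text
{'time_s': 0.0, 'joints': array([-71.63160859,  39.53590752, -11.1440268 ,  89.74601928,
         9.01378836,  51.70907312, -12.32462556]), 'dq': array([-0.04806085,  0.01963488, -0.15004052, -0.05740245, -0.03993714,
       -0.02966927,  0.04291176]), 'joint_efforts': array([-3.33990704e-05, -5.39604521e+01, -1.26697697e+00, -1.58541101e+01,
        8.97626218e-03,  9.36488126e-03,  9.19221435e-06]), 'eef_pos': array([0.17667038, 0.59882057, 0.23044869]), 'eef_rot': array([-1.79891350e+02,  9.04565077e-03,  1.63572986e+02]), 'force': array([-0.41101977, -0.58865897, -0.06821009]), 'wrist_torque': array([-0.02146694, -0.06440086,  0.00923451]), 'grasp_force': 0.0, 'grip_width': 0.9979112084745659} 0.0187
scene 445.5560913159879 319.43650051058705 246.72524962153284 [-0.09008829  0.          0.          0.          0.        ] [ 0.06575981 -0.16122051  0.6992198 ]
top 613.8337181620116 321.2663570370446 242.80493327047674 [-0.16629573  0.          0.          0.          0.        ] [0.29725828 0.11745959 1.55303774]
```

View pics/scene0.png

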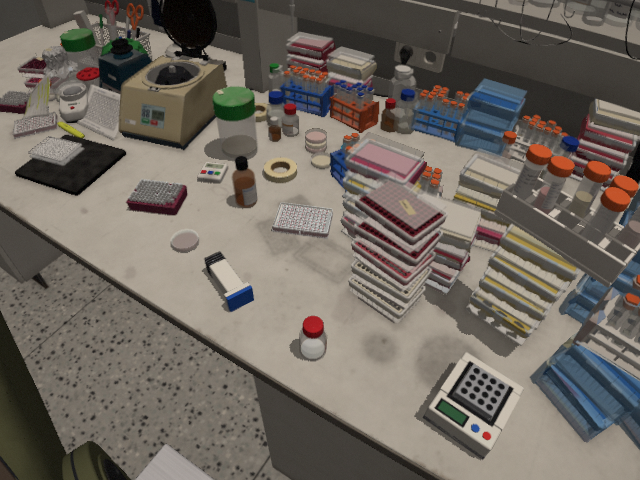

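View pics/top0.png

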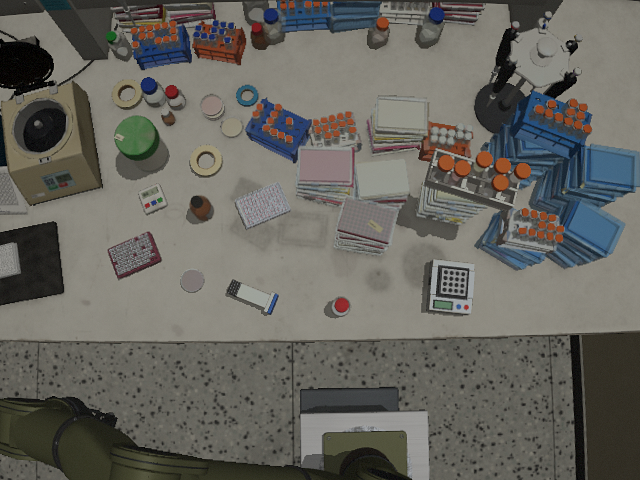

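The scene view shows the push tool lying at about (230,280), foot at (238,297), and the heater at (474,402) with the block loose. The top view shows the tool with its head at (233,288) and foot at (271,302), the heater at (452,287) with the block at (454,282), and the red cap at (341,306).

```bash
cat > h.py <<'E'
import cv2,numpy as np
def ray(f,px,z,R=None,t=None):
    R=f["R"] if R is None else R; t=f["t"] if t is None else t
    K=np.array([[f["fx"],0,f["cx"]],[0,f["fy"],f["cy"]],[0,0,1]])
    u=cv2.undistortPoints(np.array(px,float).reshape(-1,1,2),K,np.array(f["dist"],float)).reshape(-1,2)
    d=np.c_[u,np.ones(len(u))]@R; c=-R.T@t
    return c+d*((z-c[2])/d[:,2])[:,None]
def blob(img,lo,hi,roi):
    x0,y0,x1,y1=roi
    m=cv2.inRange(cv2.cvtColor(img[y0:y1,x0:x1],cv2.COLOR_RGB2HSV),lo,hi)
    n,l,s,c=cv2.connectedComponentsWithStats(m); i=1+np.argmax(s[1:,4])
    cn=max(cv2.findContours((l==i).astype(np.uint8),0,2)[0],key=cv2.contourArea)
    r=cv2.minAreaRect(cn); return c[i]+[x0,y0],s[i,4],(np.array(r[0])+[x0,y0],r[1],r[2]),cv2.boxPoints(r)+[x0,y0]
E
python3 - <<'E'
from h import *;import pickle
d=pickle.load(open("f0.pkl","rb"))
for n,foot,head,heat,red in(("top",(255,280,290,320),(222,275,250,300),(415,250,490,325),(325,290,360,320)),("scene",(215,275,260,312),(200,248,225,285),(415,345,530,460),(295,310,330,340))):
    f=d[n];I=f["frame"]
    b=blob(I,(100,120,40),(125,255,255),foot);print(n,"foot",b[0],b[1],ray(f,[b[0]],.02 if n=="scene" else .03)[0],ray(f,b[3],.04).round(3).tolist())
    b=blob(I,(0,0,0),(180,255,70),head);print("head",b[0],b[1],ray(f,[b[0]],.03)[0])
    b=blob(I,(0,150,80),(8,255,255),red);print("red",b[0],ray(f,[b[0]],.08)[0])
    b=blob(I,(0,0,150),(180,40,255),heat);print("heater",b[0],b[1],ray(f,b[3],.045).round(3).tolist())
    x0,y0,x1,y1=heat;cv2.imwrite(f"pics/{n}_c.png",cv2.resize(np.hstack([cv2.resize(I[y0:y1,x0:x1,::-1],None,fx=5,fy=5)[:375,:375],cv2.resize(I[foot[1]-20:foot[1]+45,foot[0]-40:foot[0]+35,::-1],(400,375))]),None,fx=1,fy=1))
f=d["top"]
print(ray(f,[(192,281)],.015),ray(f,[(199,205)],.125),ray(f,[(263,205)],.016))
E
```

```text
top foot [272.31818182 303.3030303 ] 66 [0.4209238  0.22292896 0.03      ] [[0.399, 0.236, 0.04], [0.444, 0.216, 0.04], [0.441, 0.209, 0.04], [0.396, 0.229, 0.04]]
head [233.26229508 288.19672131] 122 [0.45969816 0.32049439 0.03      ]
red [340.68041237 304.54639175] [0.41167222 0.05541864 0.08      ]
heater [449.31980519 285.64285714] 616 [[0.398, -0.164, 0.045], [0.523, -0.179, 0.045], [0.514, -0.284, 0.045], [0.388, -0.269, 0.045]]
scene foot [239.86397985 297.99496222] 397 [0.42075039 0.22382309 0.02      ] [[0.394, 0.237, 0.04], [0.444, 0.216, 0.04], [0.427, 0.187, 0.04], [0.379, 0.209, 0.04]]
head [212.52095808 261.29341317] 167 [0.45718079 0.32173449 0.03      ]
red [312.5 316. ] [0.42564848 0.06445539 0.08      ]
heater [498.62330623 402.54955478] 5166 [[0.502, -0.121, 0.045], [0.593, -0.271, 0.045], [0.401, -0.323, 0.045], [0.327, -0.195, 0.045]]
[[0.48061774 0.42791537 0.015     ]] [[0.65098953 0.3928255  0.125     ]] [[0.67535691 0.2476202  0.016     ]]
```

View pics/top_c.png

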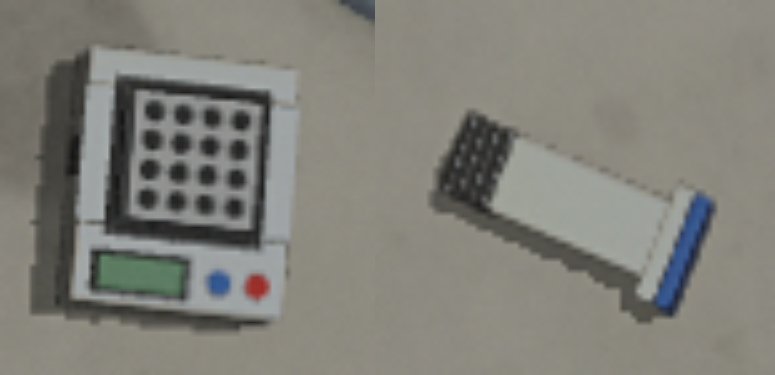

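The crop shows the heater's block and wells about centred at crop (197,160), with a small dark gap all round. The tool has its ribbed head at upper left and its blue foot at lower right.

I'll approach the tool's head from beyond it, tilted 45° towards the foot. After a 90° turn the gripper then ends 45° down, pointing away from the robot.

```bash
cat >> h.py <<'E'
from scipy.spatial.transform import Rotation as Ro
def pose():
    from plant import observe
    o=observe(); return np.array(o["eef_pos"]),Ro.from_euler("xyz",o["eef_rot"],degrees=True),o
def frame(az,tilt,flip=1):
    """gripper heading az (deg), tilt deg from vertical; y horizontal"""
    a,t=np.radians([az,tilt]); z=np.array([np.cos(a)*np.sin(t),np.sin(a)*np.sin(t),-np.cos(t)])
    y=flip*np.array([-np.sin(a),np.cos(a),0]); return Ro.from_matrix(np.c_[np.cross(y,z),y,z])
def plan(tip,Rt,p=None,R0=None,n=None,vmax=.045,show=True):
    if p is None: p,R0,_=pose()
    tip=np.array(tip); w=(R0.inv()*Rt).as_rotvec(degrees=True)
    n=n or int(max(np.ceil(np.linalg.norm(w)/9.5),np.ceil(np.linalg.norm(tip-p)/vmax),1))
    print("n",n,"angle",np.linalg.norm(w).round(1)); R=R0
    for i in range(n):
        s=R.inv().apply((tip-p)/n); print([round(float(v),4) for v in s]+[round(float(v),2) for v in w/n],end=",\n")
        R=R*Ro.from_rotvec(w/n,degrees=True)
E
python3 - <<'E'
from h import *;import pickle
f=pickle.load(open("f0.pkl","rb"))["top"];print("block",ray(f,[(454.4,282)],.058))
G=np.array([.452,.303,.028]);az=68+180
for fl in(1,-1):
    R=frame(az,45,fl); plan(G+R.as_matrix()[:,2]*(.019-.12),R)
E
```

```text
block [[ 0.46396904 -0.22825402  0.058     ]]
n 11 angle 103.2
[-0.0322, -0.0122, 0.0119, 3.39, -3.07, 8.19],
[-0.0329, -0.0068, 0.0143, 3.39, -3.07, 8.19],
[-0.0327, -0.0012, 0.0163, 3.39, -3.07, 8.19],
[-0.0315, 0.0044, 0.0179, 3.39, -3.07, 8.19],
[-0.0295, 0.0099, 0.0191, 3.39, -3.07, 8.19],
[-0.0267, 0.0151, 0.0199, 3.39, -3.07, 8.19],
[-0.0231, 0.0198, 0.0202, 3.39, -3.07, 8.19],
[-0.0189, 0.024, 0.02, 3.39, -3.07, 8.19],
[-0.0141, 0.0275, 0.0194, 3.39, -3.07, 8.19],
[-0.009, 0.0303, 0.0183, 3.39, -3.07, 8.19],
[-0.0035, 0.0322, 0.0167, 3.39, -3.07, 8.19],
n 10 angle 93.6
[-0.0355, -0.0135, 0.0131, 3.29, 3.63, -7.97],
[-0.0341, -0.0176, 0.0118, 3.29, 3.63, -7.97],
[-0.0321, -0.0216, 0.0108, 3.29, 3.63, -7.97],
[-0.0295, -0.0252, 0.0102, 3.29, 3.63, -7.97],
[-0.0264, -0.0286, 0.01, 3.29, 3.63, -7.97],
[-0.0228, -0.0314, 0.0102, 3.29, 3.63, -7.97],
[-0.019, -0.0337, 0.0107, 3.29, 3.63, -7.97],
[-0.0149, -0.0354, 0.0116, 3.29, 3.63, -7.97],
[-0.0106, -0.0365, 0.0129, 3.29, 3.63, -7.97],
[-0.0064, -0.0369, 0.0145, 3.29, 3.63, -7.97],
```

Request:
arm_command:
  deltas:
    - [-0.0322, -0.0122, 0.0119, 3.39, -3.07, 8.19]
    - [-0.0329, -0.0068, 0.0143, 3.39, -3.07, 8.19]
    - [-0.0327, -0.0012, 0.0163, 3.39, -3.07, 8.19]
    - [-0.0315, 0.0044, 0.0179, 3.39, -3.07, 8.19]
    - [-0.0295, 0.0099, 0.0191, 3.39, -3.07, 8.19]
    - [-0.0267, 0.0151, 0.0199, 3.39, -3.07, 8.19]
    - [-0.0231, 0.0198, 0.0202, 3.39, -3.07, 8.19]
    - [-0.0189, 0.024, 0.02, 3.39, -3.07, 8.19]
    - [-0.0141, 0.0275, 0.0194, 3.39, -3.07, 8.19]
    - [-0.009, 0.0303, 0.0183, 3.39, -3.07, 8.19]
    - [-0.0035, 0.0322, 0.0167, 3.39, -3.07, 8.19]
    - [0, 0, 0, 0, 0, 0]
  claw: 1

```text
time_s: 1.6
eef_pos: [0.4812, 0.3651, 0.0968]
eef_rot: [179.9, 45.3, 67.6]
force: [-0.5, 0.5, 0.3]
grip_width: 1.002
grasp_force: 0.0
```

```bash
python3 - <<'E'
from h import *;from plant import *
p,R,o=pose();f=grab_frame("wrist")
print(o["time_s"],p,o["joints"],R.as_matrix()[:,2],f["mount"].round(3))
G=np.array([.452,.303,.028]);Rt=frame(248,45,1);plan(G+Rt.as_matrix()[:,2]*(.019-.12),Rt)
cv2.imwrite("pics/w1.png",f["frame"][:,:,::-1])
import pickle;pickle.dump((p,R,f),open("w1.pkl","wb"))
E
```

```text
1.6 [0.48116119 0.36505749 0.09680271] [-56.37759382  73.06340136  22.58961575  54.5230587   -2.94716628
  96.25460314 -62.59463484] [-0.26933879 -0.65797106 -0.70322877] [[-0.001 -0.956 -0.293  0.074]
 [ 1.    -0.001 -0.001  0.001]
 [ 0.001 -0.293  0.956 -0.142]
 [ 0.     0.     0.     1.   ]]
n 1 angle 0.2
[-0.0004, -0.0014, -0.0019, -0.14, 0.11, -0.04],
```

View pics/w1.png

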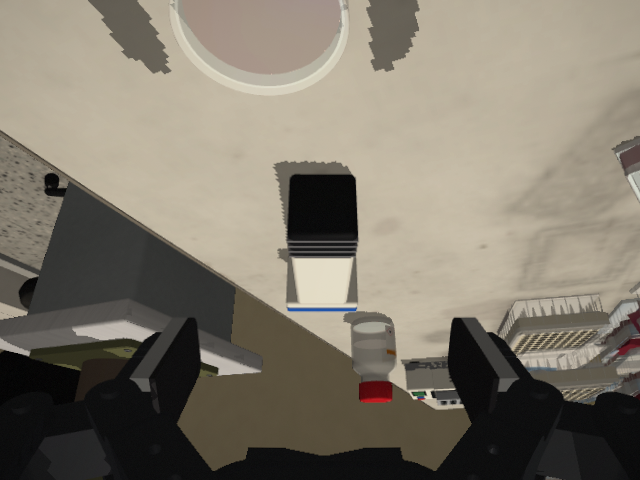

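The wrist view shows the tool centred between the fingers at column 322. The head end's bottom edge is at row 175 and the foot's top edge at row 306, with the dish well clear at the top. I'll check the axial position with rays.

```bash
python3 - <<'E'
from h import *;import pickle
p,R,f=pickle.load(open("w1.pkl","rb"));M=f["mount"]
Rw=R.as_matrix()@M[:3,:3];c=R.as_matrix()@M[:3,3]+p
q=lambda px,z:ray(f,px,z,Rw.T,-Rw.T@c)
print(q([(323,175)],0),q([(290,242),(358,242)],.04),q([(287,304),(357,303)],.04))
a=np.array([.3746,.927,0]);C=q([(322,304)],.04)[0]+a*.06;print("centre",C)
G=C+.03*a;G[2]=.028;Rt=frame(248,45,1);plan(G+Rt.as_matrix()[:,2]*.019,Rt)
E
```

```text
[[0.46544071 0.32608933 0.        ]] [[0.448206   0.32925524 0.04      ]
 [0.48075933 0.31572098 0.04      ]] [[0.40359981 0.24414615 0.04      ]
 [0.45052164 0.22686992 0.04      ]]
centre [0.44921771 0.29018142 0.04      ]
n 3 angle 0.2
[0.004, 0.0004, 0.0353, -0.05, 0.04, -0.01],
[0.0039, 0.0003, 0.0353, -0.05, 0.04, -0.01],
[0.0039, 0.0003, 0.0353, -0.05, 0.04, -0.01],
```

The axial estimate agrees with the original plan, since row 304 is the inner edge of the foot flange. Going in to grasp.

Request:
arm_command:
  deltas:
    - [0, 0, 0.03, 0, 0, 0]
    - [0, 0, 0.03, 0, 0, 0]
    - [0, 0, 0.03, 0, 0, 0]
    - [0, 0, 0.02, 0, 0, 0]
    - [0, 0, 0.008, 0, 0, 0]
    - [0, 0, 0, 0, 0, 0]

```text
time_s: 2.4
eef_pos: [0.4472, 0.2937, 0.0165]
eef_rot: [-179.9, 44.9, 68.2]
force: [-0.3, -0.6, -0.0]
grip_width: 1.001
grasp_force: 0.0
```

Request:
arm_command:
  deltas:
    - [0, 0, 0, 0, 0, 0]
    - [0, 0, 0, 0, 0, 0]
    - [0, 0, 0, 0, 0, 0]
    - [0, 0, 0, 0, 0, 0]
    - [0, 0, 0, 0, 0, 0]
    - [0, 0, 0, 0, 0, 0]
  claw: -1
  grip_force: 60

```text
time_s: 3.15
eef_pos: [0.4482, 0.2933, 0.0166]
eef_rot: [-180.0, 44.8, 68.1]
force: [1.5, 3.0, 4.4]
grip_width: 0.409
grasp_force: 60.2
```

```bash
python3 - <<'E'
from h import *
p,R,o=pose();print(p,o["joints"],o["grasp_force"])
# lift world +0.10 z
print(R.inv().apply([0,0,.1]))
E
```

```text
[0.44823902 0.29327127 0.01659132] [-56.51823751  73.38961448  21.53127577  72.80410299  -2.68646066
  77.16862496 -62.44203534] 60.20439147949219
[-7.05147556e-02 -8.73560443e-06 -7.09060587e-02]
```

Request:
arm_command:
  deltas:
    - [-0.0175, 0, -0.0175, 0, 0, 0]
    - [-0.0175, 0, -0.0175, 0, 0, 0]
    - [-0.0175, 0, -0.0175, 0, 0, 0]
    - [-0.0175, 0, -0.0175, 0, 0, 0]
    - [0, 0, 0, 0, 0, 0]

```text
time_s: 3.78
eef_pos: [0.4489, 0.2932, 0.1176]
eef_rot: [179.9, 44.7, 68.0]
force: [-0.2, -0.8, -2.3]
grip_width: 0.415
grasp_force: 59.8
```

```bash
cat >> h.py <<'E'
# tool in TCP frame at the grasp
p0=np.array([.44824,.29327,.01659]);Rg=Ro.from_euler("xyz",[-180,44.8,68.1],degrees=True)
rel=Rg.inv().apply(np.array([.442,.272,.02])-p0); relR=Rg.inv()*Ro.from_euler("z",68,degrees=True)
E
python3 - <<'E'
from h import *
p,R,o=pose();print(p,o["joints"],o["grasp_force"],rel)
Rt=frame(50,45,-1);C=np.array([.46,.27,.10]);print((Rt*relR).as_matrix()[:,0])
plan(C-Rt.apply(rel),Rt)
E
```

```text
[0.44888188 0.29322718 0.11758281] [-57.18553722  65.22789017  23.07436193  74.25105557  -0.98405675
  83.42136457 -60.73078739] 59.78484749794006 [-0.01805772  0.00214375  0.01312637]
[0.00358074 0.00155211 0.99999238]
n 10 angle 91.1
[-0.0013, 0.0018, 0.0006, 0.0, 8.89, 2.0],
[-0.0013, 0.0018, 0.0004, 0.0, 8.89, 2.0],
[-0.0013, 0.0019, 0.0002, 0.0, 8.89, 2.0],
[-0.0012, 0.0019, 0.0, 0.0, 8.89, 2.0],
[-0.0011, 0.002, -0.0001, 0.0, 8.89, 2.0],
[-0.001, 0.002, -0.0003, 0.0, 8.89, 2.0],
[-0.0009, 0.0021, -0.0005, 0.0, 8.89, 2.0],
[-0.0008, 0.0021, -0.0006, 0.0, 8.89, 2.0],
[-0.0006, 0.0021, -0.0007, 0.0, 8.89, 2.0],
[-0.0004, 0.0021, -0.0008, 0.0, 8.89, 2.0],
```

Request:
arm_command:
  deltas:
    - [-0.0013, 0.0018, 0.0006, 0, 8.9, 2]
    - [-0.0013, 0.0018, 0.0004, 0, 8.9, 2]
    - [-0.0013, 0.0019, 0.0002, 0, 8.9, 2]
    - [-0.0012, 0.0019, 0, 0, 8.9, 2]
    - [-0.0011, 0.002, 0, 0, 8.9, 2]
    - [-0.001, 0.002, -0.0003, 0, 8.9, 2]
    - [-0.0009, 0.0021, -0.0005, 0, 8.9, 2]
    - [-0.0008, 0.0021, -0.0006, 0, 8.9, 2]
    - [-0.0006, 0.0021, -0.0007, 0, 8.9, 2]
    - [-0.0004, 0.0021, -0.0008, 0, 8.9, 2]
    - [0, 0, 0, 0, 0, 0]

```text
time_s: 5.15
eef_pos: [0.522, 0.288, 0.2002]
eef_rot: [-175.5, -28.7, 50.9]
force: [-1.0, -0.7, -1.6]
grip_width: 0.411
grasp_force: 60.6
```

```bash
python3 - <<'E'
from h import *;from plant import grab_frame
p,R,o=pose();print(p,o["joints"],o["grasp_force"],(R*relR).as_matrix()[:,0],p+R.apply(rel))
f=grab_frame("scene");I=f["frame"][120:380,80:400,::-1];cv2.imwrite("pics/s2.png",cv2.resize(I,None,fx=2,fy=2))
Rt=frame(50,45,-1);C=np.array([.46,.27,.0615]);plan(C-Rt.apply(rel),Rt)
E
```

```text
[0.52197891 0.28804013 0.20024216] [ -8.87785895  36.48307758 -23.99426346 120.22574554 -57.26185772
   2.46264392  -6.67298251] 60.580036640167236 [0.22441557 0.18494913 0.95678183] [0.516857   0.27999673 0.17994318]
n 3 angle 17.3
[-0.033, -0.0097, 0.0269, -1.77, 5.48, 0.09],
[-0.0354, -0.0104, 0.0233, -1.77, 5.48, 0.09],
[-0.0375, -0.011, 0.0195, -1.77, 5.48, 0.09],
```

View pics/s2.png

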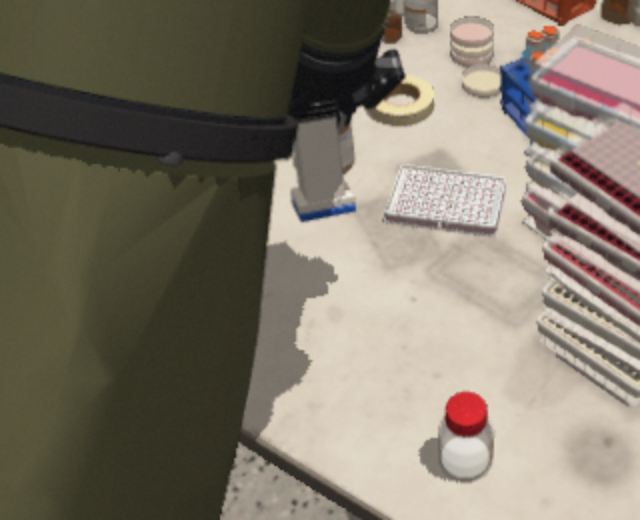

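The arm has run into its j5 and j6 limits, so it cannot tilt outwards this close in. Turning the gripper about the vertical and tilting inwards, with the body leaning away from the robot, suits the wrist. Back to vertical first.

```bash
python3 - <<'E'
from h import *
plan([.46,.25,.24],frame(35,0,-1))
print("expect y 125deg"); plan([.45,.24,.24],frame(215,45,-1),np.array([.46,.25,.24]),frame(215,0,-1))
E
```

```text
n 4 angle 33.6
[-0.0102, -0.0066, -0.0166, -2.13, -6.94, 4.24],
[-0.0126, -0.0052, -0.0155, -2.13, -6.94, 4.24],
[-0.0147, -0.0036, -0.014, -2.13, -6.94, 4.24],
[-0.0165, -0.0019, -0.0122, -2.13, -6.94, 4.24],
expect y 125deg
n 5 angle 45.0
[0.0028, -0.0005, 0.0, -0.0, 9.0, 0.0],
[0.0028, -0.0005, 0.0004, -0.0, 9.0, 0.0],
[0.0026, -0.0005, 0.0009, -0.0, 9.0, 0.0],
[0.0025, -0.0005, 0.0013, -0.0, 9.0, 0.0],
[0.0023, -0.0005, 0.0016, -0.0, 9.0, 0.0],
```

Request:
arm_command:
  deltas:
    - [-0.0102, -0.0066, -0.0166, -2.1, -6.9, 4.2]
    - [-0.0126, -0.0052, -0.0155, -2.1, -6.9, 4.2]
    - [-0.0147, -0.0036, -0.014, -2.1, -6.9, 4.2]
    - [-0.0165, -0.0019, -0.0122, -2.1, -6.9, 4.2]
    - [0, 0, 0, 0, 0, 0]

```text
time_s: 5.82
eef_pos: [0.4689, 0.2615, 0.2167]
eef_rot: [-178.2, -5.0, 39.9]
force: [0.3, 0.2, -1.8]
grip_width: 0.411
grasp_force: 60.8
```

```bash
python3 - <<'E'
from h import *
p,R,o=pose();print(p,o["joints"],o["grasp_force"],o["eef_rot"])
E
```

```text
[0.46891716 0.26149398 0.21672389] [-52.67065594  36.30845204  33.42602055 111.64901471 -37.24540263
  38.26709136 -45.51023571] 60.75146555900574 [-178.21677632   -5.01015901   39.89180299]
```

Request:
arm_command:
  deltas:
    - [-0.003, 0, -0.004, 0, 0, -10.5]
    - [0, 0, -0.004, 0, 0, -10.5]
    - [0, 0, -0.004, 0, 0, -10.5]
    - [0, 0, -0.004, 0, 0, -10.5]
    - [0, 0, -0.004, 0, 0, -10.5]
    - [0, 0, 0, 0, 0, -10.5]
    - [0, 0, 0, 0, 0, -10.5]
    - [0, 0, 0, 0, 0, -10.5]
    - [0, 0, 0, 0, 0, -10.5]
    - [0, 0, 0, 0, 0, -10.5]
    - [0, 0, 0, 0, 0, -10.5]

```text
time_s: 7.2
eef_pos: [0.4657, 0.2546, 0.2361]
eef_rot: [174.6, 0.3, 155.4]
force: [0.2, 0.1, -0.7]
grip_width: 0.417
grasp_force: 60.5
```

```bash
python3 - <<'E'
from h import *
p,R,o=pose();print(p,o["joints"],o["grasp_force"],o["eef_rot"])
Rt=frame(215,45,-1);C=np.array([.45,.24,.12]);plan(C-Rt.apply(rel),Rt)
E
```

```text
[0.46574305 0.25456311 0.23607044] [-3.19060494e+01  3.01625738e+01 -3.76753379e-02  1.10306356e+02
 -4.70563575e+00  3.49063277e+01  3.72606586e+01] 60.5366313457489 [174.57349329   0.33905265 155.43136147]
n 8 angle 75.4
[0.0011, -0.0041, 0.0114, 3.49, 5.49, -6.83],
[0.0004, -0.0033, 0.0117, 3.49, 5.49, -6.83],
[-0.0004, -0.0026, 0.0119, 3.49, 5.49, -6.83],
[-0.0012, -0.0019, 0.012, 3.49, 5.49, -6.83],
[-0.0022, -0.0014, 0.0119, 3.49, 5.49, -6.83],
[-0.0032, -0.001, 0.0117, 3.49, 5.49, -6.83],
[-0.0042, -0.0007, 0.0114, 3.49, 5.49, -6.83],
[-0.0052, -0.0006, 0.011, 3.49, 5.49, -6.83],
```

Request:
arm_command:
  deltas:
    - [0.0011, -0.0041, 0.0114, 3.5, 5.5, -6.8]
    - [0.0004, -0.0033, 0.0117, 3.5, 5.5, -6.8]
    - [-0.0004, -0.0026, 0.0119, 3.5, 5.5, -6.8]
    - [-0.0012, -0.0019, 0.012, 3.5, 5.5, -6.8]
    - [-0.0022, -0.0014, 0.0119, 3.5, 5.5, -6.8]
    - [-0.0032, -0.001, 0.0117, 3.5, 5.5, -6.8]
    - [-0.0042, -0.0007, 0.0114, 3.5, 5.5, -6.8]
    - [-0.0052, -0.0006, 0.011, 3.5, 5.5, -6.8]
    - [0, 0, 0, 0, 0, 0]

```text
time_s: 8.32
eef_pos: [0.4472, 0.2373, 0.1395]
eef_rot: [179.6, -45.4, -145.4]
force: [0.1, 0.2, -1.3]
grip_width: 0.417
grasp_force: 60.7
```

```bash
python3 - <<'E'
from h import *;from plant import grab_frame
p,R,o=pose();print(p,o["joints"],o["grasp_force"],(R*relR).as_matrix()[:,0],p+R.apply(rel))
f=grab_frame("scene");I=f["frame"][120:380,100:420,::-1];cv2.imwrite("pics/s3.png",cv2.resize(I,None,fx=2.4,fy=2.3))
Rt=frame(215,45,-1);C=np.array([.45,.24,.066]);plan(C-Rt.apply(rel),Rt,vmax=.02)
E
```

```text
[0.44724095 0.23727471 0.13952963] [-26.86794557  61.96900185 -14.92929794  72.48124058   9.29548972
  92.47692244  81.40753436] 60.65170168876648 [ 3.74780554e-03 -5.35137353e-04  9.99992834e-01] [0.44873996 0.24101326 0.11746711]
n 3 angle 0.8
[-0.0125, -0.0001, 0.0125, 0.19, -0.07, -0.16],
[-0.0125, -0.0001, 0.0125, 0.19, -0.07, -0.16],
[-0.0125, -0.0001, 0.0125, 0.19, -0.07, -0.16],
```

View pics/s3.png

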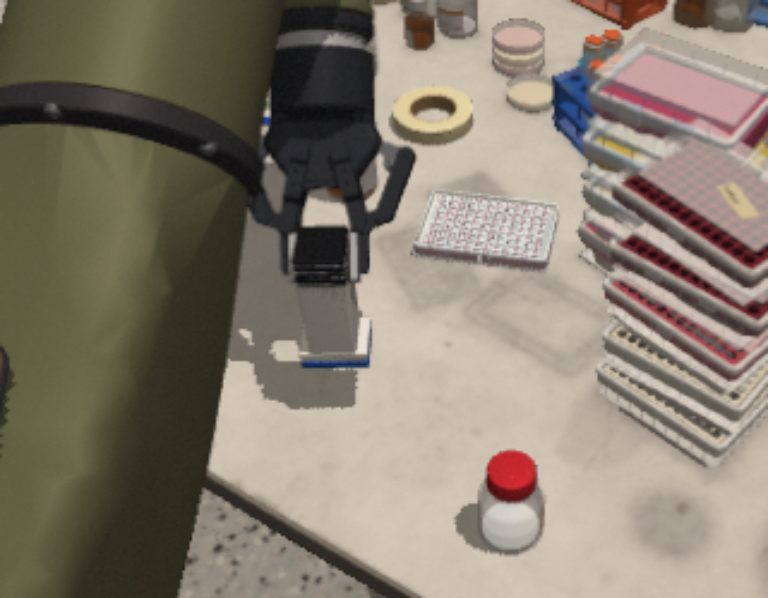

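The tool is upright in the gripper, with its foot at (335,355) above a clear patch of bench. Lowering it.

Request:
arm_command:
  deltas:
    - [-0.012, 0, 0.012, 0, 0, 0]
    - [-0.012, 0, 0.012, 0, 0, 0]
    - [-0.009, 0, 0.009, 0, 0, 0]
    - [-0.0035, 0, 0.0035, 0, 0, 0]
    - [0, 0, 0, 0, 0, 0]

```text
time_s: 9.0
eef_pos: [0.4494, 0.2357, 0.0908]
eef_rot: [-179.7, -45.2, -145.9]
force: [-0.3, -0.5, -1.3]
grip_width: 0.414
grasp_force: 60.7
```

Request:
arm_command:
  deltas:
    - [-0.001, 0, 0.001, 0, 0, 0]
    - [-0.001, 0, 0.001, 0, 0, 0]
    - [0, 0, 0, 0, 0, 0]

```text
time_s: 9.38
eef_pos: [0.4495, 0.2357, 0.0884]
eef_rot: [-179.7, -45.2, -145.9]
force: [0.1, -0.3, -1.5]
grip_width: 0.412
grasp_force: 60.7
```

Request:
arm_command:
  deltas:
    - [-0.001, 0, 0.001, 0, 0, 0]
    - [0, 0, 0, 0, 0, 0]

```text
time_s: 9.62
eef_pos: [0.4495, 0.2356, 0.0868]
eef_rot: [-179.7, -45.2, -145.9]
force: [0.2, 0.5, -1.8]
grip_width: 0.414
grasp_force: 60.7
```

Request:
arm_command:
  deltas:
    - [-0.001, 0, 0.001, 0, 0, 0]
    - [-0.0005, 0, 0.0005, 0, 0, 0]
    - [0, 0, 0, 0, 0, 0]

```text
time_s: 10.0
eef_pos: [0.4495, 0.2356, 0.0847]
eef_rot: [-179.7, -45.2, -145.9]
force: [-1.4, 0.1, -1.2]
grip_width: 0.409
grasp_force: 60.7
```

Request:
arm_command:
  deltas:
    - [-0.001, 0, 0.001, 0, 0, 0]
    - [0, 0, 0, 0, 0, 0]

```text
time_s: 10.25
eef_pos: [0.4494, 0.2356, 0.0832]
eef_rot: [-179.7, -45.2, -145.9]
force: [0.9, -0.1, -1.2]
grip_width: 0.414
grasp_force: 60.7
```

Request:
arm_command:
  deltas:
    - [-0.0007, 0, 0.0007, 0, 0, 0]
    - [0, 0, 0, 0, 0, 0]

```text
time_s: 10.5
eef_pos: [0.4495, 0.2356, 0.0823]
eef_rot: [-179.7, -45.2, -145.9]
force: [0.1, 0.5, -1.3]
grip_width: 0.409
grasp_force: 60.7
```

Request:
arm_command:
  deltas:
    - [-0.0007, 0, 0.0007, 0, 0, 0]
    - [0, 0, 0, 0, 0, 0]

```text
time_s: 10.75
eef_pos: [0.4494, 0.2356, 0.0813]
eef_rot: [-179.7, -45.2, -145.9]
force: [-0.1, -0.2, -0.6]
grip_width: 0.414
grasp_force: 60.7
```

Request:
arm_command:
  deltas:
    - [-0.0007, 0, 0.0007, 0, 0, 0]
    - [0, 0, 0, 0, 0, 0]

```text
time_s: 11.0
eef_pos: [0.4494, 0.2356, 0.0803]
eef_rot: [-179.7, -45.2, -145.9]
force: [-0.3, -0.2, -1.2]
grip_width: 0.412
grasp_force: 60.7
```

Request:
arm_command:
  deltas:
    - [-0.0007, 0, 0.0007, 0, 0, 0]
    - [0, 0, 0, 0, 0, 0]

```text
time_s: 11.25
eef_pos: [0.4495, 0.2357, 0.0797]
eef_rot: [-179.7, -45.2, -145.9]
force: [0.0, 0.2, 0.0]
grip_width: 0.416
grasp_force: 61.0
```

Request:
arm_command:
  deltas:
    - [-0.0007, 0, 0.0007, 0, 0, 0]
    - [0, 0, 0, 0, 0, 0]

```text
time_s: 11.5
eef_pos: [0.4495, 0.2357, 0.0797]
eef_rot: [-179.7, -45.2, -145.9]
force: [0.6, 0.6, 7.3]
grip_width: 0.411
grasp_force: 61.6
```

Contact at TCP z = 0.0797. Relieving slightly, then releasing.

Request:
arm_command:
  deltas:
    - [0.0006, 0, -0.0006, 0, 0, 0]
    - [0, 0, 0, 0, 0, 0]

```text
time_s: 11.75
eef_pos: [0.4495, 0.2357, 0.0797]
eef_rot: [-179.7, -45.2, -145.9]
force: [0.2, 0.4, 4.2]
grip_width: 0.415
grasp_force: 61.0
```

Request:
arm_command:
  deltas:
    - [0, 0, 0, 0, 0, 0]
    - [0, 0, 0, 0, 0, 0]
    - [0, 0, 0, 0, 0, 0]
    - [0, 0, 0, 0, 0, 0]
    - [0, 0, 0, 0, 0, 0]
    - [0, 0, 0, 0, 0, 0]
  claw: 1

```text
time_s: 12.5
eef_pos: [0.4495, 0.2356, 0.0792]
eef_rot: [-179.7, -45.2, -145.9]
force: [1.2, -0.3, 0.0]
grip_width: 0.997
grasp_force: 0.0
```

Request:
arm_command:
  deltas:
    - [0, 0, -0.03, 0, 0, 0]
    - [0, 0, -0.04, 0, 0, 0]
    - [0, 0, -0.04, 0, 0, 0]
    - [0, 0, -0.03, 0, 0, 0]
    - [0, 0, 0, 0, 0, 0]

```text
time_s: 13.12
eef_pos: [0.5323, 0.2931, 0.1784]
eef_rot: [-179.7, -44.9, -145.9]
force: [-1.1, 0.1, -0.7]
grip_width: 1.0
grasp_force: 0.0
```

```bash
python3 - <<'E'
from h import *;from plant import grab_frame
p,R,o=pose();print(p,o["joints"],o["grasp_force"])
f=grab_frame("scene");g=grab_frame("top");w=grab_frame("wrist")
import pickle;pickle.dump((p,R,f,g,w),open("s4.pkl","wb"))
cv2.imwrite("pics/s4.png",np.hstack([cv2.resize(f["frame"][180:360,130:330,::-1],(400,360)),cv2.resize(w["frame"][:,:,::-1],(400,360))]))
E
```

```text
[0.53230076 0.29313631 0.17844853] [-29.76350542  68.85617026 -13.23080591  44.34392048   9.36742033
 112.65163833  84.48958883] 0.0
```

View pics/s4.png

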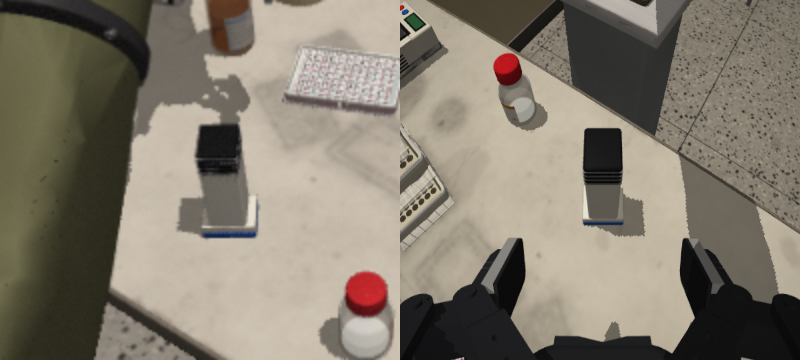

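The tool stands free on its foot, at (230,180) in the left half. In the right (wrist) half its head top is at (602,145), which is wrist pixel (323,193). Next is a nearly vertical regrasp of the black head, leaning 10° away from the stacks.

```bash
python3 - <<'E'
from h import *;import pickle
p,R,f,g,w=pickle.load(open("s4.pkl","rb"));M=w["mount"]
Rw=R.as_matrix()@M[:3,:3];c=R.as_matrix()@M[:3,3]+p
I=w["frame"];b=blob(I,(0,0,0),(180,255,60),(275,160,375,250));print(b[0],b[2])
print("top mid",ray(w,[(323,200)],.12,Rw.T,-Rw.T@c),ray(w,[(b[2][0][0],172),(b[2][0][0],228)],.12,Rw.T,-Rw.T@c))
b=blob(g["frame"],(0,0,0),(180,255,60),(240,270,300,320));print(b[0],b[1],ray(g,[b[0]],.12))
Rt=frame(35,10,1);G=np.array([.451,.239,.106]);T=G+Rt.as_matrix()[:,2]*(.019-.1);print(T);plan(T,Rt)
E
```

```text
[324.2201526  207.97105027] (array([324., 208.]), (74.0, 62.0), 90.0)
top mid [[0.45657773 0.23919128 0.12      ]] [[0.43944142 0.2282377  0.12      ]
 [0.47184649 0.25029252 0.12      ]]
[245.82738095 307.55357143] 168 [[0.40434408 0.27872005 0.12      ]]
[0.43947821 0.23093236 0.18576943]
n 6 angle 55.4
[0.0138, 0.0002, 0.0119, -0.0, -9.23, -0.12],
[0.0155, 0.0003, 0.0095, -0.0, -9.23, -0.12],
[0.0169, 0.0003, 0.0069, -0.0, -9.23, -0.12],
[0.0178, 0.0003, 0.0041, -0.0, -9.23, -0.12],
[0.0182, 0.0004, 0.0012, -0.0, -9.23, -0.12],
[0.0182, 0.0004, -0.0017, -0.0, -9.23, -0.12],
```

Request:
arm_command:
  deltas:
    - [0.012, 0, 0.006, 0, -9.2, 0]
    - [0.014, 0, 0.004, 0, -9.2, 0]
    - [0.0165, 0, 0.003, 0, -9.2, 0]
    - [0.0178, 0, 0.003, 0, -9.2, 0]
    - [0.0182, 0, 0.0012, 0, -9.2, 0]
    - [0.0182, 0, -0.0017, 0, -9.2, 0]
    - [0, 0, 0, 0, 0, 0]

```text
time_s: 14.15
eef_pos: [0.4453, 0.2317, 0.195]
eef_rot: [-179.5, 8.5, -145.6]
force: [0.9, 0.5, -0.3]
grip_width: 0.999
grasp_force: 0.0
```

```bash
python3 - <<'E'
from h import *;from plant import grab_frame
p,R,o=pose();print(o["time_s"],p,o["joints"],o["eef_rot"])
w=grab_frame("wrist");I=w["frame"];M=w["mount"]
Rw=R.as_matrix()@M[:3,:3];c=R.as_matrix()@M[:3,3]+p
try:
    b=blob(I,(0,0,0),(180,255,50),(220,60,420,360));print(b[0],b[2],ray(w,b[3],.12,Rw.T,-Rw.T@c).round(3).tolist())
except Exception as e: print(e)
cv2.imwrite("pics/w5.png",I[:,:,::-1])
Rt=frame(35,10,1);G=np.array([.454,.239,.106]);T=G+Rt.as_matrix()[:,2]*.019;plan(T,Rt,vmax=.03)
E
```

```text
14.15 [0.44533467 0.23165795 0.19503239] [-24.49139273  31.21169078 -12.82245022 120.86001779  20.11499799
  21.22009306  71.01649544] [-179.54643383    8.47822764 -145.6161617 ]
[327.64916243 242.06286467] (array([328. , 241.5]), (81.0, 68.0), 90.0) [[0.438, 0.206, 0.12], [0.419, 0.234, 0.12], [0.457, 0.263, 0.12], [0.478, 0.232, 0.12]]
n 4 angle 1.4
[0.0019, 0.0004, 0.0272, -0.13, -0.29, -0.15],
[0.0021, 0.0004, 0.0272, -0.13, -0.29, -0.15],
[0.0022, 0.0003, 0.0272, -0.13, -0.29, -0.15],
[0.0023, 0.0002, 0.0272, -0.13, -0.29, -0.15],
```

View pics/w5.png

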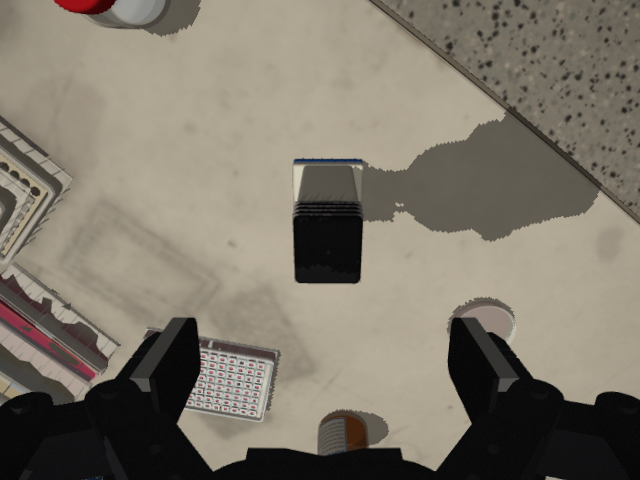

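The wrist view shows the head's top face centred at (328,248), with the fingers' midline at column 322, so the offset is only 2-3 mm. Descending and gripping the head.

Request:
arm_command:
  deltas:
    - [0.0025, 0.0005, 0.027, 0, -0.3, 0]
    - [0.0025, 0.0005, 0.027, 0, -0.3, 0]
    - [0.0025, 0.0005, 0.027, 0, -0.3, 0]
    - [0.0025, 0.0005, 0.027, 0, -0.3, 0]
    - [0, 0, 0, 0, 0, 0]

```text
time_s: 14.82
eef_pos: [0.461, 0.2449, 0.0883]
eef_rot: [-179.6, 10.1, -145.5]
force: [1.0, 0.6, 1.4]
grip_width: 0.997
grasp_force: 0.0
```

Request:
arm_command:
  deltas:
    - [0, 0, 0, 0, 0, 0]
    - [0, 0, 0, 0, 0, 0]
    - [0, 0, 0, 0, 0, 0]
    - [0, 0, 0, 0, 0, 0]
    - [0, 0, 0, 0, 0, 0]
    - [0, 0, 0, 0, 0, 0]
  claw: -1
  grip_force: 90

```text
time_s: 15.58
eef_pos: [0.4616, 0.2448, 0.0914]
eef_rot: [-179.7, 10.4, -145.7]
force: [0.2, -1.5, 6.2]
grip_width: 0.403
grasp_force: 89.4
```

```bash
python3 - <<'E'
from h import *
p,R,o=pose();print(p,o["joints"],o["grasp_force"],o["force"])
print("up .1",R.inv().apply([0,0,.1]))
E
```

```text
[0.46161645 0.24483081 0.09143862] [-31.81334006  43.32684559  -2.00901132 124.31304567  37.19204558
   2.4859477   54.124849  ] 89.41476702690125 [ 0.17896157 -1.47657356  6.19682495]
up .1 [-0.01803288 -0.00057992 -0.09835893]
```

Request:
arm_command:
  deltas:
    - [-0.001, 0, -0.005, 0, 0, 0]
    - [-0.0045, 0, -0.025, 0, 0, 0]
    - [-0.0063, 0, -0.035, 0, 0, 0]
    - [-0.0063, 0, -0.035, 0, 0, 0]
    - [-0.0063, 0, -0.035, 0, 0, 0]
    - [0, 0, 0, 0, 0, 0]

```text
time_s: 16.32
eef_pos: [0.4615, 0.2459, 0.2301]
eef_rot: [-179.7, 10.6, -145.7]
force: [-1.0, -0.6, -0.8]
grip_width: 0.404
grasp_force: 90.2
```

```bash
cat >> h.py <<'E'
# second grasp: tool centre/frames in TCP
p1=np.array([.4616,.2448,.0914]);R1=Ro.from_euler("xyz",[-179.7,10.4,-145.7],degrees=True)
rel1=R1.inv().apply(np.array([.4535,.2385,.06])-p1)
up1=R1.inv().apply([0,0,1])
E
python3 - <<'E'
from h import *
p,R,o=pose();print(p,o["joints"],o["eef_rot"],R.apply(up1))
Rt=Ro.from_euler("z",-42,degrees=True)*R1
C=np.array([.465,-.227,.19]);T=C-Rt.apply(rel1);print(T,p+R.apply(rel1))
plan(T,Rt,vmax=.04)
E
```

```text
[0.46150325 0.24589466 0.23014125] [-16.90575013  29.55385038 -24.60858969 116.88010556  28.11028491
  27.95000866  62.70252253] [-179.67967444   10.55425961 -145.67873039] [-0.00242029 -0.00122985  0.99999631]
[ 0.475235   -0.22773815  0.2214    ] [0.45348122 0.23963081 0.19871401]
n 12 angle 42.0
[0.0211, -0.0333, -0.003, 0.64, 0.03, 3.44],
[0.019, -0.0345, -0.0026, 0.64, 0.03, 3.44],
[0.0169, -0.0356, -0.0022, 0.64, 0.03, 3.44],
[0.0148, -0.0366, -0.0018, 0.64, 0.03, 3.44],
[0.0125, -0.0374, -0.0014, 0.64, 0.03, 3.44],
[0.0103, -0.0381, -0.001, 0.64, 0.03, 3.44],
[0.008, -0.0387, -0.0005, 0.64, 0.03, 3.44],
[0.0056, -0.0391, -0.0001, 0.64, 0.03, 3.44],
[0.0033, -0.0394, 0.0003, 0.64, 0.03, 3.44],
[0.0009, -0.0395, 0.0008, 0.64, 0.03, 3.44],
[-0.0015, -0.0394, 0.0012, 0.64, 0.03, 3.44],
[-0.0038, -0.0393, 0.0016, 0.64, 0.03, 3.44],
```

```bash
python3 - <<'E'
from h import *
p,R,o=pose()
Rm=Ro.from_euler("z",-21,degrees=True)*R1;Rt=Ro.from_euler("z",-42,degrees=True)*R1
plan([.452,0,.23],Rm,n=6);plan([.4735,-.227,.2214],Rt,np.array([.452,0,.23]),Rm,n=6)
E
```

```text
n 6 angle 21.0
[0.024, -0.033, -0.0043, 0.63, 0.04, 3.44],
[0.022, -0.0344, -0.0039, 0.63, 0.04, 3.44],
[0.0199, -0.0357, -0.0035, 0.63, 0.04, 3.44],
[0.0177, -0.0369, -0.0031, 0.63, 0.04, 3.44],
[0.0155, -0.0379, -0.0026, 0.63, 0.04, 3.44],
[0.0131, -0.0388, -0.0022, 0.63, 0.04, 3.44],
n 6 angle 21.0
[0.0054, -0.0376, 0.0007, 0.63, 0.02, 3.44],
[0.0031, -0.0379, 0.0011, 0.63, 0.02, 3.44],
[0.0008, -0.038, 0.0015, 0.63, 0.02, 3.44],
[-0.0014, -0.038, 0.0019, 0.63, 0.02, 3.44],
[-0.0037, -0.0378, 0.0023, 0.63, 0.02, 3.44],
[-0.006, -0.0375, 0.0028, 0.63, 0.02, 3.44],
```

Request:
arm_command:
  deltas:
    - [0.024, -0.033, -0.0043, 0.63, 0, 3.44]
    - [0.022, -0.0344, -0.0039, 0.63, 0, 3.44]
    - [0.02, -0.0357, -0.0035, 0.63, 0, 3.44]
    - [0.0177, -0.0369, -0.0031, 0.63, 0, 3.44]
    - [0.0155, -0.038, -0.0026, 0.63, 0, 3.44]
    - [0.013, -0.0388, -0.0022, 0.63, 0, 3.44]
    - [0.0054, -0.0376, 0.0007, 0.63, 0, 3.44]
    - [0.003, -0.038, 0.0011, 0.63, 0, 3.44]
    - [0.001, -0.038, 0.0015, 0.63, 0, 3.44]
    - [-0.0014, -0.038, 0.002, 0.63, 0, 3.44]
    - [-0.0037, -0.0378, 0.0023, 0.63, 0, 3.44]
    - [-0.006, -0.0375, 0.0028, 0.63, 0, 3.44]

```text
time_s: 17.82
eef_pos: [0.4716, -0.229, 0.2181]
eef_rot: [-179.7, 10.3, 172.3]
force: [-0.2, 0.1, -2.2]
grip_width: 0.405
grasp_force: 90.1
```

```bash
python3 - <<'E'
from h import *;from plant import grab_frame
p,R,o=pose();print(o["time_s"],p,o["joints"],o["eef_rot"],o["force"],R.apply(up1),p+R.apply(rel1))
f=grab_frame("scene");g=grab_frame("top")
import pickle;pickle.dump((p,R,f,g),open("s6.pkl","wb"))
cv2.imwrite("pics/s6.png",np.hstack([cv2.resize(f["frame"][240:460,380:600,::-1],(400,400)),cv2.resize(g["frame"][215:345,390:520,::-1],(400,400))]))
E
```

```text
17.825 [ 0.47164816 -0.22901457  0.21813452] [ 36.04122261  30.59791925 -20.92843714 116.98846454  21.04751813
  25.24539642  82.61924316] [-179.69098463   10.32854192  172.27991514] [-0.15793338  0.12625959 -2.20990948] [ 1.25666631e-03 -1.41781021e-05  9.99999210e-01] [ 0.46137399 -0.2282721   0.18674742]
```

View pics/s6.png

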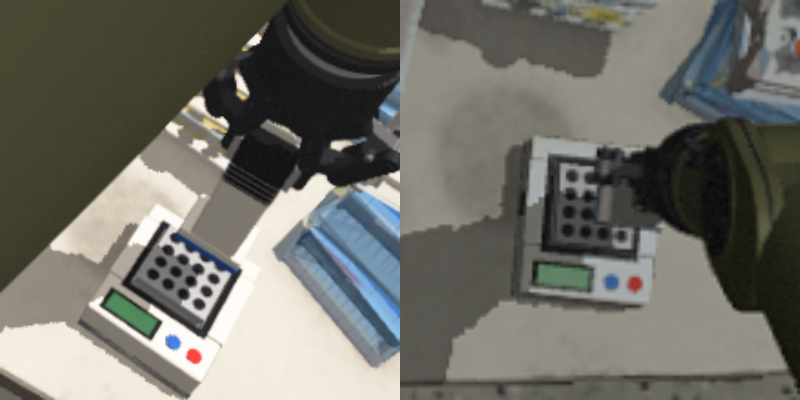

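The left half shows the foot above the block, with its blue front edge from about (175,235) to (240,270). The right half shows the tool over the block and clear of the stacks. Refining the block and foot positions by rays.

```bash
python3 - <<'E'
from h import *;import pickle
d=pickle.load(open("f0.pkl","rb"));p,R,f,g=pickle.load(open("s6.pkl","rb"))
for n,roi in(("scene",(450,355,515,420)),("top",(436,262,475,300))):
    I=d[n]["frame"];x0,y0,x1,y1=roi;k=6
    m=cv2.inRange(cv2.resize(cv2.cvtColor(I[y0:y1,x0:x1],cv2.COLOR_RGB2GRAY),None,fx=k,fy=k,interpolation=cv2.INTER_CUBIC),0,85)
    N,l,s,c=cv2.connectedComponentsWithStats(m)
    ok=[i for i in range(1,N) if 60<s[i,4]<2500 and s[i,0]>0 and s[i,1]>0 and max(s[i,2:4])<60]
    px=c[ok]/k+[x0,y0]-.4; q=ray(d[n],px,.058);r=cv2.minAreaRect(q[:,:2].astype(np.float32)*1000)
    print(n,len(ok),q.mean(0),r)
print("foot edge",ray(f,[(476.2,369.2),(512,388.5)],.127))
E
```

```text
scene 16 [ 0.46494928 -0.22459821  0.058     ] ((464.94744873046875, -224.61776733398438), (43.60988235473633, 43.58910369873047), 82.73186492919922)
top 16 [ 0.46536076 -0.22583686  0.058     ] ((465.3431396484375, -225.81475830078125), (43.910980224609375, 43.802589416503906), 82.6233139038086)
foot edge [[ 0.44578747 -0.20026423  0.127     ]
 [ 0.4434186  -0.25437393  0.127     ]]
```

Request:
arm_command:
  deltas:
    - [-0.0015, 0.004, 0, 0, 0, 0]
    - [0.0045, 0, 0.0245, 0, 0, 0]
    - [0.0045, 0, 0.0245, 0, 0, 0]
    - [0.002, 0, 0.011, 0, 0, 0]
    - [0, 0, 0, 0, 0, 0]

```text
time_s: 18.55
eef_pos: [0.4746, -0.2233, 0.1582]
eef_rot: [-179.7, 10.4, 172.5]
force: [-0.0, -0.3, -0.6]
grip_width: 0.404
grasp_force: 90.3
```

```bash
python3 - <<'E'
from h import *;from plant import grab_frame
p,R,o=pose();print(o["time_s"],p,o["joints"],o["eef_rot"],o["force"],R.apply(up1),p+R.apply(rel1))
f=grab_frame("scene")
cv2.imwrite("pics/s7.png",cv2.resize(f["frame"][300:460,400:560,::-1],(480,480)))
E
```

```text
18.55 [ 0.47464504 -0.22332978  0.15817024] [ 30.68375384  36.16952099 -14.29652294 120.68807132  25.59576871
  15.11489963  78.06001354] [-179.6984674    10.39254629  172.51138053] [-4.83175084e-04 -3.04327838e-01 -6.32027924e-01] [1.32411116e-04 9.13028644e-06 9.99999991e-01] [ 0.46440324 -0.22262964  0.12677159]
```

View pics/s7.png

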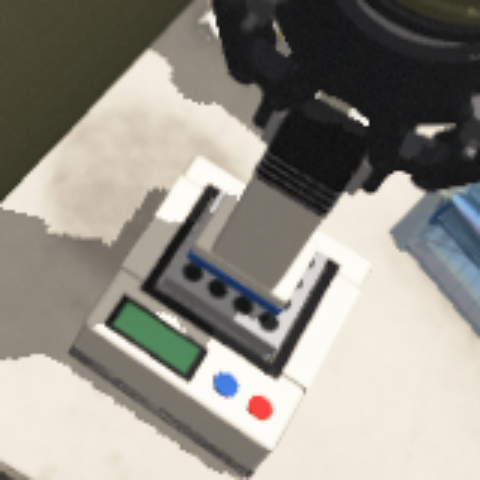

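The foot is level and centred over the block: its blue edge runs (190,255)-(280,310), parallel to the front row of wells. Pressing down.

Request:
arm_command:
  deltas:
    - [0.0009, 0, 0.005, 0, 0, 0]
    - [0.0004, 0, 0.002, 0, 0, 0]
    - [0, 0, 0, 0, 0, 0]

```text
time_s: 18.98
eef_pos: [0.4749, -0.2248, 0.1517]
eef_rot: [-179.7, 10.5, 172.4]
force: [-1.1, 0.1, -1.5]
grip_width: 0.407
grasp_force: 90.3
```

Request:
arm_command:
  deltas:
    - [0.0003, 0, 0.0015, 0, 0, 0]
    - [0.0003, 0, 0.0015, 0, 0, 0]
    - [0.0002, 0, 0.001, 0, 0, 0]
    - [0, 0, 0, 0, 0, 0]

```text
time_s: 19.48
eef_pos: [0.4755, -0.2251, 0.1489]
eef_rot: [-179.6, 10.6, 172.4]
force: [-3.2, 0.5, 12.1]
grip_width: 0.404
grasp_force: 92.3
```

Request:
arm_command:
  deltas:
    - [0.0002, 0, 0.001, 0, 0, 0]
    - [0.0002, 0, 0.001, 0, 0, 0]
    - [0, 0, 0, 0, 0, 0]

```text
time_s: 19.85
eef_pos: [0.4756, -0.225, 0.1467]
eef_rot: [-179.6, 10.6, 172.4]
force: [-0.9, 0.4, 9.6]
grip_width: 0.404
grasp_force: 91.9
```

Request:
arm_command:
  deltas:
    - [0.0002, 0, 0.001, 0, 0, 0]
    - [0.0002, 0, 0.001, 0, 0, 0]
    - [0.0002, 0, 0.001, 0, 0, 0]
    - [0, 0, 0, 0, 0, 0]

```text
time_s: 20.35
eef_pos: [0.4746, -0.2247, 0.1421]
eef_rot: [-179.7, 10.5, 172.4]
force: [-0.5, 0.0, -1.4]
grip_width: 0.403
grasp_force: 90.6
```

Request:
arm_command:
  deltas:
    - [0.0002, 0, 0.001, 0, 0, 0]
    - [0.0002, 0, 0.001, 0, 0, 0]
    - [0, 0, 0, 0, 0, 0]

```text
time_s: 20.72
eef_pos: [0.4745, -0.2247, 0.1401]
eef_rot: [-179.7, 10.5, 172.4]
force: [0.7, 0.1, -1.9]
grip_width: 0.407
grasp_force: 90.6
```

Request:
arm_command:
  deltas:
    - [0.0002, 0, 0.001, 0, 0, 0]
    - [0.0002, 0, 0.001, 0, 0, 0]
    - [0, 0, 0, 0, 0, 0]

```text
time_s: 21.1
eef_pos: [0.4751, -0.2249, 0.1394]
eef_rot: [-179.6, 10.6, 172.4]
force: [-2.1, 1.4, 9.9]
grip_width: 0.406
grasp_force: 91.9
```

The block snapped past the latches: force fell to zero, then rose again at the floor. One firm extra push, then lift.

Request:
arm_command:
  deltas:
    - [0.0002, 0, 0.001, 0, 0, 0]
    - [0.0001, 0, 0.0008, 0, 0, 0]
    - [0, 0, 0, 0, 0, 0]
    - [0, 0, 0, 0, 0, 0]

```text
time_s: 21.6
eef_pos: [0.4754, -0.2249, 0.1393]
eef_rot: [-179.6, 10.7, 172.4]
force: [-7.7, 2.2, 29.1]
grip_width: 0.409
grasp_force: 94.7
```

Request:
arm_command:
  deltas:
    - [-0.001, 0, -0.005, 0, 0, 0]
    - [-0.0036, 0, -0.02, 0, 0, 0]
    - [-0.0054, 0, -0.03, 0, 0, 0]
    - [-0.0054, 0, -0.03, 0, 0, 0]
    - [0, 0, 0, 0, 0, 0]

```text
time_s: 22.22
eef_pos: [0.4758, -0.2248, 0.2247]
eef_rot: [-179.6, 10.8, 172.4]
force: [0.4, 0.1, -2.2]
grip_width: 0.403
grasp_force: 90.4
```

```bash
python3 - <<'E'
from h import *
p,R,o=pose();print(o["time_s"],p,o["joints"],o["eef_rot"],o["force"],R.apply(up1),p+R.apply(rel1))
Rm=Ro.from_euler("z",-21,degrees=True)*R1;Rt=R1
plan([.452,0,.235],Rm,n=7);plan([.4616,.2448,.2],Rt,np.array([.452,0,.235]),Rm,n=7)
E
```

```text
22.225 [ 0.47582136 -0.22475186  0.22474883] [ 36.02168161  30.05764275 -21.80982057 116.65289365  21.47854382
  25.8673542   81.6422309 ] [-179.61250301   10.75345224  172.38182543] [ 0.3906171   0.05558067 -2.1597974 ] [-0.00591508  0.00230655  0.99997985] [ 0.46577144 -0.22409796  0.19328725]
n 7 angle 20.9
[0.0072, 0.0314, -0.0031, -0.56, 0.03, -2.94],
[0.0056, 0.0317, -0.0028, -0.56, 0.03, -2.94],
[0.004, 0.032, -0.0024, -0.56, 0.03, -2.94],
[0.0023, 0.0322, -0.0021, -0.56, 0.03, -2.94],
[0.0007, 0.0323, -0.0018, -0.56, 0.03, -2.94],
[-0.001, 0.0323, -0.0015, -0.56, 0.03, -2.94],
[-0.0026, 0.0322, -0.0012, -0.56, 0.03, -2.94],
n 7 angle 21.0
[-0.0083, 0.0338, 0.0064, -0.54, -0.02, -2.95],
[-0.01, 0.0332, 0.0068, -0.54, -0.02, -2.95],
[-0.0117, 0.0326, 0.0071, -0.54, -0.02, -2.95],
[-0.0134, 0.0319, 0.0074, -0.54, -0.02, -2.95],
[-0.015, 0.0311, 0.0077, -0.54, -0.02, -2.95],
[-0.0166, 0.0302, 0.008, -0.54, -0.02, -2.95],
[-0.0181, 0.0292, 0.0083, -0.54, -0.02, -2.95],
```

Request:
arm_command:
  deltas:
    - [0.0072, 0.0314, -0.0031, -0.56, 0, -2.94]
    - [0.0056, 0.0317, -0.0028, -0.56, 0, -2.94]
    - [0.004, 0.032, -0.0024, -0.56, 0, -2.94]
    - [0.0023, 0.0322, -0.0021, -0.56, 0, -2.94]
    - [0.0007, 0.0323, -0.0018, -0.56, 0, -2.94]
    - [-0.001, 0.0323, -0.0015, -0.56, 0, -2.94]
    - [-0.0026, 0.0322, -0.0012, -0.56, 0, -2.94]

```text
time_s: 23.1
eef_pos: [0.4496, 0.0016, 0.2324]
eef_rot: [-179.8, 10.3, -166.6]
force: [-1.2, -0.2, -2.0]
grip_width: 0.408
grasp_force: 90.3
```

```bash
python3 - <<'E'
from h import *
p,R,o=pose();print(p)
plan([.50,.258,.17],R1,n=8)
E
```

```text
[0.44957232 0.00156494 0.23237239]
n 8 angle 20.9
[-0.012, 0.0297, 0.01, -0.45, -0.03, -2.57],
[-0.0133, 0.0291, 0.0102, -0.45, -0.03, -2.57],
[-0.0146, 0.0284, 0.0105, -0.45, -0.03, -2.57],
[-0.0158, 0.0276, 0.0107, -0.45, -0.03, -2.57],
[-0.017, 0.0268, 0.0109, -0.45, -0.03, -2.57],
[-0.0182, 0.0259, 0.0111, -0.45, -0.03, -2.57],
[-0.0193, 0.025, 0.0113, -0.45, -0.03, -2.57],
[-0.0204, 0.024, 0.0116, -0.45, -0.03, -2.57],
```

Request:
arm_command:
  deltas:
    - [-0.012, 0.0297, 0.01, -0.45, 0, -2.57]
    - [-0.0133, 0.0291, 0.0102, -0.45, 0, -2.57]
    - [-0.0146, 0.0284, 0.0105, -0.45, 0, -2.57]
    - [-0.0158, 0.0276, 0.0107, -0.45, 0, -2.57]
    - [-0.017, 0.0268, 0.0109, -0.45, 0, -2.57]
    - [-0.0182, 0.026, 0.0111, -0.45, 0, -2.57]
    - [-0.0193, 0.025, 0.0113, -0.45, 0, -2.57]
    - [-0.0204, 0.024, 0.0116, -0.45, 0, -2.57]
    - [0, 0, 0, 0, 0, 0]

```text
time_s: 24.22
eef_pos: [0.5005, 0.2599, 0.1693]
eef_rot: [-179.8, 10.2, -145.6]
force: [0.2, -0.1, -1.8]
grip_width: 0.403
grasp_force: 90.2
```

```bash
python3 - <<'E'
from h import *
from plant import grab_frame
p,R,o=pose();print(o["time_s"],p,o["joints"],R.apply(up1))
plan([.502,.26,.098],R1,n=4)
f=grab_frame("scene");g=grab_frame("top")
a=cv2.resize(g["frame"][225:335,240:500,::-1],(780,330));b=cv2.resize(f["frame"][330:470,400:560,::-1],(309,270));c=cv2.resize(f["frame"][160:320,180:380,::-1],(338,270))
cv2.imwrite("pics/s8.png",np.vstack([a,np.hstack([b,c,np.zeros((270,133,3),np.uint8)])]))
E
```

```text
24.225 [0.50052264 0.25994189 0.16934334] [-19.43712791  37.51102757 -20.16311842 113.79668448  32.71752492
  23.32836834  60.43979063] [2.98637293e-03 3.87014044e-04 9.99995466e-01]
n 4 angle 0.2
[0.0029, -0.0001, 0.0176, 0.03, -0.04, 0.04],
[0.0029, -0.0001, 0.0176, 0.03, -0.04, 0.04],
[0.0029, -0.0001, 0.0176, 0.03, -0.04, 0.04],
[0.0029, -0.0001, 0.0176, 0.03, -0.04, 0.04],
```

View pics/s8.png

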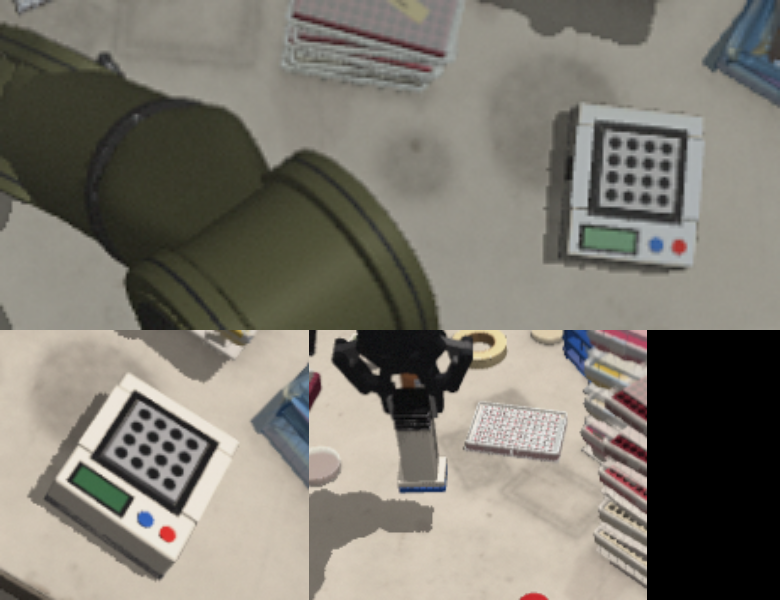

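The block is down, level and centred in the recess at (158,445). The tool hangs upright at (420,450) over clear bench. Lowering it.

Request:
arm_command:
  deltas:
    - [0.0029, 0, 0.0176, 0, 0, 0]
    - [0.0029, 0, 0.0176, 0, 0, 0]
    - [0.0029, 0, 0.0176, 0, 0, 0]
    - [0.0029, 0, 0.0176, 0, 0, 0]
    - [0, 0, 0, 0, 0, 0]

```text
time_s: 24.95
eef_pos: [0.5016, 0.2551, 0.0985]
eef_rot: [-179.6, 10.1, -145.8]
force: [0.4, 0.2, -1.2]
grip_width: 0.402
grasp_force: 90.2
```

Request:
arm_command:
  deltas:
    - [0.0005, 0, 0.003, 0, 0, 0]
    - [0.0002, 0, 0.0015, 0, 0, 0]
    - [0, 0, 0, 0, 0, 0]

```text
time_s: 25.32
eef_pos: [0.503, 0.2572, 0.0955]
eef_rot: [-179.6, 10.3, -145.8]
force: [-0.3, 0.5, -1.7]
grip_width: 0.405
grasp_force: 90.2
```

Request:
arm_command:
  deltas:
    - [0.0002, 0, 0.001, 0, 0, 0]
    - [0, 0, 0, 0, 0, 0]

```text
time_s: 25.58
eef_pos: [0.5027, 0.2572, 0.0942]
eef_rot: [-179.6, 10.3, -145.8]
force: [0.1, -0.6, -0.9]
grip_width: 0.406
grasp_force: 90.2
```

Request:
arm_command:
  deltas:
    - [0.0002, 0, 0.001, 0, 0, 0]
    - [0.0002, 0, 0.001, 0, 0, 0]
    - [0, 0, 0, 0, 0, 0]

```text
time_s: 25.95
eef_pos: [0.5026, 0.2572, 0.092]
eef_rot: [-179.6, 10.3, -145.8]
force: [0.2, -0.5, -1.5]
grip_width: 0.407
grasp_force: 90.2
```

Request:
arm_command:
  deltas:
    - [0.0002, 0, 0.001, 0, 0, 0]
    - [0, 0, 0, 0, 0, 0]

```text
time_s: 26.2
eef_pos: [0.5028, 0.2572, 0.0915]
eef_rot: [-179.6, 10.3, -145.8]
force: [-0.5, -1.2, 3.4]
grip_width: 0.407
grasp_force: 91.0
```

Contact. Releasing, then retreating along the tool axis.

Request:
arm_command:
  deltas:
    - [0, 0, 0, 0, 0, 0]
    - [0, 0, 0, 0, 0, 0]
    - [0, 0, 0, 0, 0, 0]
    - [0, 0, 0, 0, 0, 0]
    - [0, 0, 0, 0, 0, 0]
    - [0, 0, 0, 0, 0, 0]
  claw: 1

```text
time_s: 26.95
eef_pos: [0.5027, 0.2572, 0.0911]
eef_rot: [-179.6, 10.3, -145.8]
force: [-0.3, 1.3, 1.1]
grip_width: 1.003
grasp_force: 0.0
```

Request:
arm_command:
  deltas:
    - [0, 0, -0.01, 0, 0, 0]
    - [0, 0, -0.02, 0, 0, 0]
    - [0, 0, -0.03, 0, 0, 0]
    - [0, 0, -0.04, 0, 0, 0]
    - [0, 0, -0.03, 0, 0, 0]
    - [0, 0, 0, 0, 0, 0]
    - [0, 0, 0, 0, 0, 0]

```text
time_s: 27.82
eef_pos: [0.4829, 0.2443, 0.2188]
eef_rot: [-179.6, 10.3, -145.8]
force: [0.1, 0.5, 0.5]
grip_width: 0.998
grasp_force: 0.0
```

```bash
python3 - <<'E'
from h import *
from plant import grab_frame
p,R,o=pose();print(o["time_s"],p,o["force"],o["dq"].round(2))
f=grab_frame("scene");w=grab_frame("wrist")
cv2.imwrite("pics/s9.png",np.hstack([cv2.resize(f["frame"][160:320,180:380,::-1],(400,320)),cv2.resize(w["frame"][:,:,::-1],(400,320))]))
E
```

```text
27.825 [0.48285314 0.24429969 0.21877907] [0.09171403 0.48488245 0.50709269] [-0.59  1.14  0.59  0.28 -0.03 -0.07 -0.02]
```

View pics/s9.png

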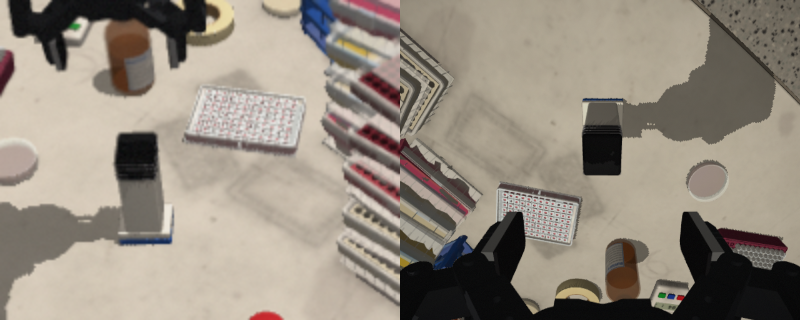

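The tool stands upright and free at (145,190), and the gripper is clear of everything. Handing in.

```bash
python3 -c "
from plant import job_done;print(job_done())"
```

```text
the job is handed in; nothing more can be done
None
```

The job is handed in after about 28 s of robot time: the block snapped home and looks level in the pictures, the push tool stands released on its blue foot, and the gripper is clear; no verdict was returned.

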